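# Line up the quarter-turn fastener and hold the light-source cover down

### The job

On the white light-source housing, turn the red quarter-turn fastener clockwise until it comes up against its stop, with its white slot line in line with the two black index marks. Then press the aluminium cover down with the fingers until it is fully home against its frame, and finish while still holding it pressed there: it springs up again if let go. Leave the yellow bin, the eyepiece and the jar alone.

Things in the scene. Friction and masses are not known exactly. Their poses are not given: they have to be found in the camera images.
- housing: white housing fixed to the bench, 220 (x) by 280 (y) by 86 mm high; origin at the centre of its underside; vents on its -x face. Its top frame surrounds the aluminium cover, 150 (x) by 190 (y) by 8 mm, centred, which carries the fastener and slides only straight up and down. The cover's upper face is 93 mm above the bench when up, 86 mm (flush with the frame) when home.
- cover (a joint): how far the cover is pressed down, m: 0 up (sprung), 0.007 fully home on a hard stop. Takes about 3 N to start and 8 N to bring home, pressed anywhere: bare cover, blue spot or fastener's top. While the fastener is out of line its cross pin stands on the frame and the cover stops after 1 to 2 mm.
- fastener (a joint): angle of the fastener, rad, growing clockwise seen from above: 0 = bar along the housing's y; 1.571 = hard stop, bar along the housing's x, slot line in line with the two black marks on the cover, so the cross pin can enter the frame. Starts between 0.3 and 0.85; about 0.06 N m of friction; stays where it is left.
- fastener_grip (a point): point on the axis of the red fastener at the height to grip it, 24 mm above the cover's upper face. The handle is an upright bar 46 mm long, 12 mm thick and 32 mm high, standing on the cover; this point's x axis lies along the bar and turns with it, y across it, z up. The axis is 45 mm from the housing's centre towards the housing's +y.
- press_spot (a point): centre of the round blue spot (48 mm across) on the cover's upper face, a clear place to press; it lies 50 mm from the housing's centre towards the housing's -y and moves down with the cover.
- yellow_bin_mid (a point): bystander: centre of the loose yellow open bin, 100 by 130 by 55 mm, beside the housing's +y end.
- eyepiece_mid (a point): bystander: centre of the loose black eyepiece, 42 mm diameter, 56 mm high, standing beside the housing's -y end.
- swab_jar_mid (a point): bystander: centre of the loose white jar with blue cap, 52 mm diameter, 60 mm high, beside the housing's -y end.

How it is judged:
By the outcome, as a careful person would: the job done as asked, in the order asked, and still so for the second after the job is handed in, while the arm keeps its last pose, push and grip.
It also fails if it takes over 48 s, if anything falls off the work surface, if the arm or the gripper's body presses on something with over 40 N, if the wrist force passes 120 N, or if a joint passes its speed limit or range.

### The arm

A 7-joint arm with a two-finger parallel gripper is mounted at the origin on the work surface. World frame = base frame: x ahead of the robot, y to its left, z up, the work surface at z = 0. Lengths are in m, angles in rad, forces in N, time in s.
With the tool pointing down it reaches from about 0.425 to 0.925 m from the base axis. Payload 6.8 kg.
Tool frame: the origin (TCP) lies on the centre line of the jaws, within the pads' length; the fingertips stand 14 mm ahead of it and the grasp point (between the pads) lies 5 mm behind it; y points along the fingers, x is the direction in which the jaws open and shut, and the axes are right-handed (so a half turn about y gives the same grasp; the last joint's range is limited). The gripper opens to 85 mm and grips with 20 to 120 N. Pads are 22 mm wide; open, the fingers measure 114 mm over their backs; the gripper's body (76 mm by 85 mm) begins 54 mm behind the grasp point. The pads swing forward as they close: fully open they stand 13 mm farther back than shut.
Start: joints at [1.178, 0.477, 0.022, 1.555, -0.011, 1.109, -0.083], TCP at [0.19, -0.648, 0.245] pointing down, gripper open.
Joint ranges: [-2.96, 2.96], [-0.34, 2.1], [-1.41, 1.46], [0.24, 2.44], [-1.37, 4.51], [0.17, 1.92], [-2.96, 2.96]. Speed limits (rad/s): [2.39, 2.39, 3.14, 3.14, 3.14, 3.14, 3.14].

### API

Orientations are given as a rotation vector (axis times angle).
In Python, from bench import get_obs, vision, ticket gives the robot as it stands. The module is installed in compiled form; this text tells all that it offers.
- The arm moves only by the tool jog_arm, never from a script. Its argument "motion" is a list of rows, each an object of numbers: "gripper": the finger opening in mm, from 0 to 85.4; "tx", "ty", "tz": the shift along the tool's x, y, z in mm; "ax", "ay", "az": the turn, a rotation vector about the tool's x, y, z in rad. In form: [{"gripper": .., "tx": .., "ty": .., "tz": .., "ax": .., "ay": .., "az": ..}, ...]. A call has 1 to 12 rows; each row shifts and turns the commanded pose from where the row before left it, along the tool's axes as they then stand; what a row does not reach is not made up. A row lasts 1/10 s, in which the tool goes at most 50 mm and 8.59 degrees, less where a joint would pass 70% of its speed; a pose out of reach is approached as far as the arm can. A call is refused whole if a number of a shift passes 50 or a number of a turn 0.15, either way. A call with a gripper value outside its range is refused whole. The fingers move at their own pace and stop on an object; "newtons" is the grip in N (left out, the last holds). Time passes only in rows, so rows that do not move let the fingers close. It gives the time, the measured TCP pose, the force and the opening at its end, in the units of the state.
- get_obs(): the state, without advancing time (a new reading comes with each control period).
- vision.grab_frame(name): name is "scene" or "top" or "wrist"; returns the picture (400x640x3 uint8, red, green, blue); there is no depth.
- vision.get_calibration(name): a dict with "camera_matrix" (3x3 intrinsics, pixels), "k1" (the pictures are not rectified: a ray, as slopes to the right and down, at radius r is drawn at 1 + k1 r^2 times it, then the intrinsics apply), "world_from_camera" (4x4, takes a point from camera to world coordinates). Camera axes: x right, y down, z forward; pixel columns grow to the right and rows downward; lengths in m; the calibration is good to about 2 mm. A picture is of the moment at which its call begins: read the wrist's pose just before it. get_calibration takes no time and is no camera call; for the wrist camera it gives the pose at the moment of the call.
- ticket.hand_in(): hands the job in, once; it reports no verdict.
The state is a dict: "clock": time; "joints": joint angles; "qvel": joint speeds; "tau": joint torques, N m; "tcp_pos": TCP position; "orientation": TCP orientation; "contact_force": force on the tool from outside, world axes, zero at the start; "moment": the same for the moment, N m; "grip_width": finger opening in m.
Only numpy, scipy, OpenCV 4.12 (cv2) and the standard library are available. Lean on these libraries where they do the work, as an engineer would, in place of code of your own. Each camera call takes 0.05 s, during which the arm holds its last target.

## Working session

There is one attempt and no reset: what is moved stays moved. The work goes in short steps, Python scripts to look and compute and a tool call to move; the robot and the scene stay as the last step left them, time stands still between calls to the robot, and variables do not carry over. Pictures are saved under pics/ and viewed, and the job is handed in when it is done.

Besides the shell and the picture viewer there is one more tool, called after "Request:" in YAML: its name, and indented under it one key for each argument. jog_arm: Moves the arm, as the interface text tells. Its arguments: {"type":"object","properties":{"motion":{"type":"array"},"newtons":{"type":"number"}},"required":["motion"]}

```bash
mkdir -p pics; python3 - <<'E'
from bench import get_obs, vision
import cv2,numpy as np
o=get_obs()
for k,v in o.items(): print(k,np.round(v,4))
for n in("scene","top"):
    cv2.imwrite(f"pics/{n}0.png",vision.grab_frame(n)[:,:,::-1])
    c=vision.get_calibration(n); print(n,c["k1"],np.round(c["camera_matrix"],1).tolist(),np.round(c["world_from_camera"],3).tolist())
E
```

```text
clock 0.0
joints [ 1.1779  0.4778  0.0224  1.5565 -0.0115  1.1093 -0.0831]
qvel [-0.0003  0.0002 -0.0016 -0.0001  0.0009 -0.0018 -0.0003]
tau [-9.00000e-04 -5.96456e+01  1.60770e+00 -2.81202e+01  1.25000e-02
  9.50000e-03 -0.00000e+00]
tcp_pos [ 0.1895 -0.6473  0.2443]
orientation [-1.3296  0.998  -0.9954]
contact_force [-0.2073  0.0647 -0.308 ]
moment [-0.0162  0.0321 -0.0003]
grip_width 0.0856
scene -0.0797491159087406 [[367.5, 0.0, 320.2], [0.0, 367.5, 194.5], [0.0, 0.0, 1.0]] [[0.231, 0.536, -0.812, 1.374], [0.973, -0.123, 0.196, -0.131], [0.006, -0.835, -0.55, 0.601], [0.0, 0.0, 0.0, 1.0]]
top -0.055558202361547716 [[380.1, 0.0, 320.9], [0.0, 380.1, 197.7], [0.0, 0.0, 1.0]] [[0.025, -0.997, 0.08, 0.511], [-1.0, -0.024, 0.012, 0.037], [-0.01, -0.08, -0.997, 1.063], [0.0, 0.0, 0.0, 1.0]]
```

View pics/scene0.png

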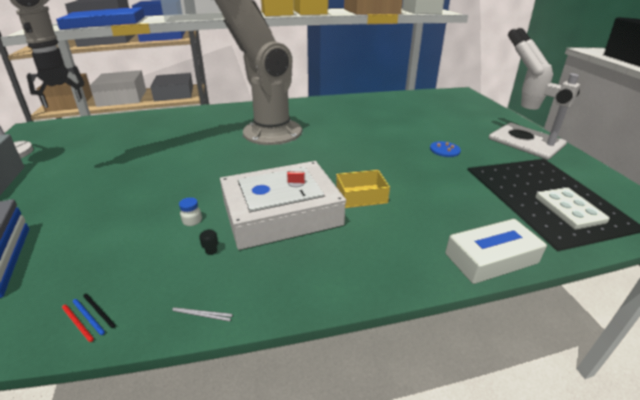

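View pics/top0.png

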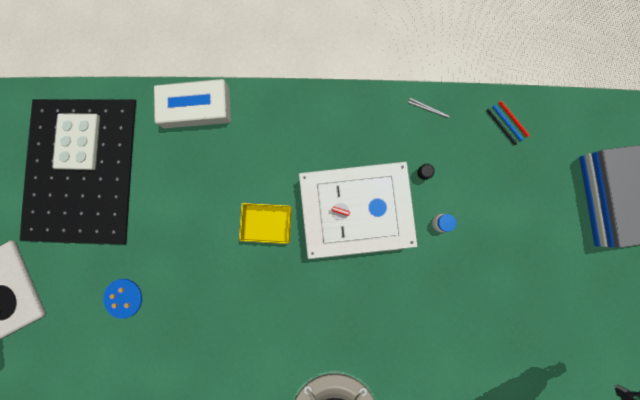

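The top view shows the housing at about (357,211), the red fastener at (341,211), the blue spot at (377,207), and black marks at (338,191) and (342,231). The bin is on the left; the eyepiece and jar are on the right. Next I'll measure these.

```bash
cat > h.py <<'E'
import numpy as np,cv2
from scipy.spatial.transform import Rotation as R
from bench import get_obs, vision
def ray(c,uv):
    K=c["camera_matrix"];x=np.array([(uv[0]-K[0][2])/K[0][0],(uv[1]-K[1][2])/K[1][1]])
    r=cv2.undistortPoints(np.array([[uv]],float),np.array(K,float),np.array([c["k1"],0,0,0.]))[0,0]
    T=np.array(c["world_from_camera"]);return T[:3,3],T[:3,:3]@np.array([r[0],r[1],1])
def onz(c,uv,z):
    o,d=ray(c,uv);return o+d*(z-o[2])/d[2]
def meet(a,b):
    (o1,d1),(o2,d2)=a,b
    s=np.linalg.lstsq(np.c_[d1,-d2],o2-o1,rcond=None)[0]
    p,q=o1+s[0]*d1,o2+s[1]*d2;return (p+q)/2,np.linalg.norm(p-q)
def blobs(m,amin=15):
    n,l,s,c=cv2.connectedComponentsWithStats(m.astype(np.uint8))
    return [(c[i].round(2).tolist(),int(s[i,4]),l==i) for i in range(1,n) if s[i,4]>=amin]
def masks(im):
    h=cv2.cvtColor(im,cv2.COLOR_RGB2HSV).astype(int);H,S,V=h[...,0],h[...,1],h[...,2]
    return dict(red=((H<8)|(H>172))&(S>110)&(V>70),blue=(H>100)&(H<125)&(S>130)&(V>90),black=(V<80)&(S<120))
E
python3 - <<'E'
from h import *
c=vision.get_calibration("top");im=vision.grab_frame("top")
m=masks(im);roi=np.zeros(im.shape[:2],bool);roi[165:260,300:412]=1
for k in m:
    for b in blobs(m[k]&roi,4): print(k,b[:2],onz(c,b[0],.093 if k!='red' else .125).round(4))
ct=blobs(m['blue']&roi)[0][0]
s=vision.get_calibration("scene");im2=vision.grab_frame("scene");m2=masks(im2);r2=np.zeros(im.shape[:2],bool);r2[160:210,225:330]=1
for k in('blue','red'):
    for b in blobs(m2[k]&r2,5):
        print('scene',k,b[:2],onz(s,b[0],.093).round(4))
        t=blobs(m[k]&roi)[0][0];print(meet(ray(c,t),ray(s,b[0])))
cv2.imwrite("pics/z1.png",cv2.resize(im[155:265,290:425,::-1],None,fx=5.5,fy=5.5,interpolation=cv2.INTER_CUBIC))
# housing outline corners
h=cv2.cvtColor(im,cv2.COLOR_RGB2HSV);w=((h[...,1]<60)&(h[...,2]>120)).astype(np.uint8);w[:, :295]=0;w[:,425:]=0;w[:150]=0;w[270:]=0
w=cv2.morphologyEx(w,cv2.MORPH_CLOSE,np.ones((9,9)))
cs=max(cv2.findContours(w,0,1)[0],key=cv2.contourArea);r=cv2.minAreaRect(cs);bp=cv2.boxPoints(r);print(bp.round(1))
P=np.array([onz(c,p,.086) for p in bp]);print(P.round(4),P.mean(0),[np.linalg.norm(P[i]-P[i-1]).round(4) for i in range(4)])
o=get_obs();Rm=R.from_rotvec(o["orientation"]).as_matrix();print(Rm.round(3))
E
```

```text
red ([339.52, 212.23], 31) [0.5509 0.0017 0.125 ]
red ([343.0, 209.69], 13) [ 0.5574 -0.0067  0.125 ]
blue ([377.12, 207.17], 229) [ 0.5676 -0.0952  0.093 ]
scene blue ([260.47, 189.41], 105) [ 0.5675 -0.094   0.093 ]
(array([ 0.56760992, -0.09461828,  0.09321778]), np.float64(0.0011514019403492733))
scene red ([295.59, 177.1], 151) [0.5266 0.0048 0.093 ]
(array([0.55163552, 0.00093507, 0.10796178]), np.float64(0.0003386593389356925))
[[297.7 172.6]
 [407.9 160.5]
 [417.3 246.9]
 [307.2 258.9]]
[[ 0.6529  0.1108  0.086 ]
 [ 0.6914 -0.1748  0.086 ]
 [ 0.4687 -0.2006  0.086 ]
 [ 0.4314  0.0801  0.086 ]] [ 0.56109423 -0.04612851  0.086     ] [np.float64(0.2237), np.float64(0.2881), np.float64(0.2243), np.float64(0.2832)]
[[ 0.281 -0.     0.96 ]
 [-0.96   0.001  0.281]
 [-0.001 -1.    -0.   ]]
```

View pics/z1.png

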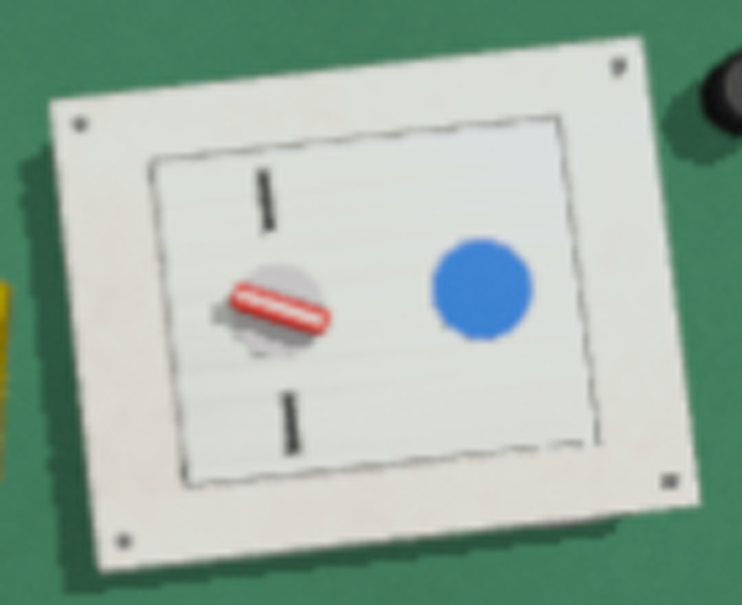

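The zoom shows index marks at zoom pixels (266,200) and (291,424). The bar's slot line runs from about (236,294) to (325,322), and the blue spot is at (482,289). The view also lets me measure yaw and bar angle.

```bash
python3 - <<'E'
from h import *
c=vision.get_calibration("top");z=lambda u,v:(290+u/5.5-.4,155+v/5.5-.4)
f=lambda u,v,h:onz(c,z(u,v),h)
a,b=f(266,200,.093),f(291,424,.093);print(a,b,np.linalg.norm(a-b),(a+b)/2,'xdir deg',np.degrees(np.arctan2(*(a-b)[1::-1])))
sp=f(482,289,.093);print(sp)
C=[f(152,160,.093),f(560,118,.093),f(600,443,.093),f(187,487,.093)];C=np.array(C);print(C.mean(0),[np.linalg.norm(C[i]-C[i-1]).round(4) for i in range(4)])
d=C[0]-C[1]+C[3]-C[2];print('ydir',np.degrees(np.arctan2(d[1],d[0]))-90);d=C[0]-C[3]+C[1]-C[2];print('xdir',np.degrees(np.arctan2(d[1],d[0])))
# frame outer corners
F=np.array([f(50,100,.086),f(642,38,.086),f(700,505,.086),f(100,572,.086)]);d=F[0]-F[1]+F[3]-F[2];print('frame',F.mean(0),np.degrees(np.arctan2(d[1],d[0]))-90)
d=F[0]-F[3]+F[1]-F[2];print('xdir',np.degrees(np.arctan2(d[1],d[0])))
p,q=f(233,294,.125),f(327,321,.125);print('bar',(p+q)/2,np.linalg.norm(p-q),np.degrees(np.arctan2(*(p-q)[1::-1])))
im=cv2.imread('pics/top0.png')[:,:,::-1];m=masks(im)['red'];m[:,:320]=0;m[:,360:]=0;m[:190]=0;m[230:]=0
m=cv2.morphologyEx(m.astype(np.uint8),cv2.MORPH_CLOSE,np.ones((3,3)));yx=np.argwhere(m);print(len(yx),yx.mean(0)[::-1])
l=cv2.fitLine(yx[:,::-1].astype(np.float32),2,0,.01,.01).ravel();p=onz(c,l[2:]-l[:2]*5,.125);q=onz(c,l[2:]+l[:2]*5,.125);print((p+q)/2,np.degrees(np.arctan2(*(p-q)[1::-1])))
E
```

```text
[0.60672343 0.00568022 0.093     ] [ 0.50300379 -0.00811669  0.093     ] 0.1046332595311596 [ 0.55486361 -0.00121824  0.093     ] xdir deg 7.577071704635125
[ 0.56762487 -0.09552102  0.093     ]
[ 0.56081896 -0.04590757  0.093     ] [np.float64(0.1527), np.float64(0.1919), np.float64(0.1523), np.float64(0.192)]
ydir 7.3628029626300275
xdir 7.571215686287548
frame [ 0.56081321 -0.0458204   0.086     ] 7.557115287507912
xdir 7.576708159461311
bar [ 0.55524411 -0.00059738  0.125     ] 0.04385585096740749 75.34096329493423
83 [340.28915663 210.89156627]
[ 5.54284764e-01 -8.22049259e-05  1.25000000e-01] 74.92026471052924
```

Request:
jog_arm:
  motion:
    - {"tx":-28.8,"tz":29.6}
    - {"tx":-28.8,"tz":29.6}
    - {"tx":-28.8,"tz":29.6}
    - {"tx":-28.8,"tz":29.6}
    - {"tx":-28.8,"tz":29.6}
    - {"tx":-28.8,"tz":29.6}
    - {"tx":-28.8,"tz":29.6}
    - {"tx":-28.8,"tz":29.6}
    - {"tx":-28.8,"tz":29.6}
    - {"tx":-28.8,"tz":29.6}
    - {"tx":-28.8,"tz":29.6}
    - {"tx":-28.8,"tz":29.6}

```text
schema error: expected keys gripper, tx, ty, tz, ax, ay, az
```

Request:
jog_arm:
  motion:
    - {"tx":-28.8,"tz":29.6}
    - {"tx":-28.8,"tz":29.6}
    - {"tx":-28.8,"tz":29.6}
    - {"tx":-28.8,"tz":29.6}
    - {"tx":-28.8,"tz":29.6}
    - {"tx":-28.8,"tz":29.6}
    - {"gripper":50}
    - {}
    - {}

```text
schema error: expected keys gripper, tx, ty, tz, ax, ay, az
```

Request:
jog_arm:
  motion:
    - {"ay":-0.1}
    - {"ay":-0.1}
    - {"ay":-0.1}
    - {"ay":-0.1}
    - {"ay":-0.1}
    - {"ay":-0.1}
    - {"ay":-0.1}
    - {"ay":-0.1}
    - {"ay":-0.1}
    - {"ay":-0.126}
    - {}
    - {}

```text
schema error: expected keys gripper, tx, ty, tz, ax, ay, az
```

```bash
cat >> h.py <<'E'
def st():
    o=get_obs();M=R.from_rotvec(o["orientation"]).as_matrix()
    print('t',o['clock'],'tcp',np.round(o['tcp_pos'],4),'jawyaw',np.degrees(np.arctan2(M[1,0],M[0,0])).round(2),'down',M[:,1].round(3),'F',np.round(o['contact_force'],2),'M',np.round(o['moment'],3),'w',round(o['grip_width'],4),'q',np.round(o['joints'],2))
    return o,M
def to(p):
    o,M=st();print('tool shift mm',(M.T@(np.array(p)-o['tcp_pos'])*1000).round(1))
E
python3 - <<'E'
from h import *
to([.5549,-.0013,.16])
im=vision.grab_frame("wrist");cv2.imwrite("pics/w1.png",im[:,:,::-1])
c=vision.get_calibration("wrist");m=masks(im)
for k in('red','blue'):
    for b in blobs(m[k],60): print(k,b[:2],onz(c,b[0],.093 if k=='blue' else .125).round(4))
E
```

```text
t 0.2 tcp [ 0.1895 -0.6475  0.2447] jawyaw -73.68 down [-0.     0.001 -1.   ] F [ 0.5  -0.17  0.41] M [-0.031 -0.014  0.03 ] w 0.085 q [ 1.18  0.48  0.02  1.56 -0.01  1.11 -0.08]
tool shift mm [-517.4   85.2  532.2]
```

View pics/w1.png

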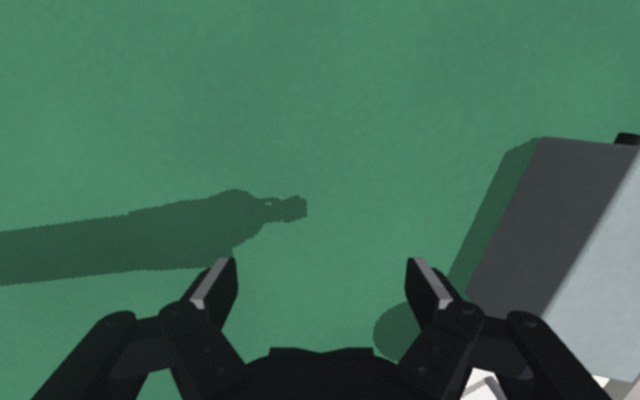

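The moves were refused because every key is required, so nothing moved. The wrist picture shows only bench and the grey box on the right, away from my path. I'll resend with full rows.

Request:
jog_arm:
  motion:
    - {"gripper":60,"tx":-28.8,"ty":0,"tz":29.6,"ax":0,"ay":0,"az":0}
    - {"gripper":60,"tx":-28.8,"ty":0,"tz":29.6,"ax":0,"ay":0,"az":0}
    - {"gripper":60,"tx":-28.8,"ty":0,"tz":29.6,"ax":0,"ay":0,"az":0}
    - {"gripper":60,"tx":-28.8,"ty":0,"tz":29.6,"ax":0,"ay":0,"az":0}
    - {"gripper":60,"tx":-28.8,"ty":0,"tz":29.6,"ax":0,"ay":0,"az":0}
    - {"gripper":60,"tx":-28.8,"ty":0,"tz":29.6,"ax":0,"ay":0,"az":0}
    - {"gripper":60,"tx":-28.8,"ty":0,"tz":29.6,"ax":0,"ay":0,"az":0}
    - {"gripper":60,"tx":-28.8,"ty":0,"tz":29.6,"ax":0,"ay":0,"az":0}
    - {"gripper":60,"tx":-28.8,"ty":0,"tz":29.6,"ax":0,"ay":0,"az":0}
    - {"gripper":60,"tx":-28.8,"ty":0,"tz":29.6,"ax":0,"ay":0,"az":0}
    - {"gripper":60,"tx":-28.8,"ty":0,"tz":29.6,"ax":0,"ay":0,"az":0}
    - {"gripper":60,"tx":-28.8,"ty":0,"tz":29.6,"ax":0,"ay":0,"az":0}

```text
clock: 1.45
tcp_pos: [0.434, -0.2149, 0.2455]
orientation: [-1.331, 0.997, -0.997]
contact_force: [0.9, -0.7, 0.2]
grip_width: 0.0598
```

Request:
jog_arm:
  motion:
    - {"gripper":50,"tx":-28.8,"ty":0,"tz":29.6,"ax":0,"ay":0,"az":0}
    - {"gripper":50,"tx":-28.8,"ty":0,"tz":29.6,"ax":0,"ay":0,"az":0}
    - {"gripper":50,"tx":-28.8,"ty":0,"tz":29.6,"ax":0,"ay":0,"az":0}
    - {"gripper":50,"tx":-28.8,"ty":0,"tz":29.6,"ax":0,"ay":0,"az":0}
    - {"gripper":50,"tx":-28.8,"ty":0,"tz":29.6,"ax":0,"ay":0,"az":0}
    - {"gripper":50,"tx":-28.8,"ty":0,"tz":29.6,"ax":0,"ay":0,"az":0}
    - {"gripper":50,"tx":0,"ty":0,"tz":0,"ax":0,"ay":0,"az":0}

```text
clock: 2.15
tcp_pos: [0.5573, 0.0062, 0.2456]
orientation: [-1.329, 0.991, -0.989]
contact_force: [-0.6, -0.9, 0.2]
grip_width: 0.0498
```

Request:
jog_arm:
  motion:
    - {"gripper":50,"tx":0,"ty":0,"tz":0,"ax":0,"ay":-0.1,"az":0}
    - {"gripper":50,"tx":0,"ty":0,"tz":0,"ax":0,"ay":-0.1,"az":0}
    - {"gripper":50,"tx":0,"ty":0,"tz":0,"ax":0,"ay":-0.1,"az":0}
    - {"gripper":50,"tx":0,"ty":0,"tz":0,"ax":0,"ay":-0.1,"az":0}
    - {"gripper":50,"tx":0,"ty":0,"tz":0,"ax":0,"ay":-0.1,"az":0}
    - {"gripper":50,"tx":0,"ty":0,"tz":0,"ax":0,"ay":-0.1,"az":0}
    - {"gripper":50,"tx":0,"ty":0,"tz":0,"ax":0,"ay":-0.1,"az":0}
    - {"gripper":50,"tx":0,"ty":0,"tz":0,"ax":0,"ay":-0.1,"az":0}
    - {"gripper":50,"tx":0,"ty":0,"tz":0,"ax":0,"ay":-0.1,"az":0}
    - {"gripper":50,"tx":0,"ty":0,"tz":0,"ax":0,"ay":-0.126,"az":0}
    - {"gripper":50,"tx":0,"ty":0,"tz":0,"ax":0,"ay":0,"az":0}
    - {"gripper":50,"tx":0,"ty":0,"tz":0,"ax":0,"ay":0,"az":0}

```text
clock: 3.35
tcp_pos: [0.5552, -0.0012, 0.2452]
orientation: [-1.561, 0.207, -0.207]
contact_force: [0.5, 0.2, -0.4]
grip_width: 0.0499
```

```bash
python3 - <<'E'
from h import *
to([.5549,-.0013,.16])
c=vision.get_calibration("wrist");im=vision.grab_frame("wrist");cv2.imwrite("pics/w2.png",im[:,:,::-1])
m=masks(im)
for k in('red','blue'):
    for b in blobs(m[k],60): print(k,b[:2],onz(c,b[0],.093 if k=='blue' else .125).round(4))
E
```

```text
t 3.35 tcp [ 0.5552 -0.0012  0.2452] jawyaw -15.13 down [-0. -0. -1.] F [ 0.46  0.24 -0.42] M [-0.021  0.055 -0.003] w 0.0499 q [ 0.34  0.33 -0.56  1.82  0.2   1.05 -0.56]
tool shift mm [-0.2 85.2 -0.1]
red ([320.65, 198.74], 365) [0.5559 0.0035 0.125 ]
blue ([352.04, 270.11], 1071) [ 0.5653 -0.0926  0.093 ]
```

View pics/w2.png

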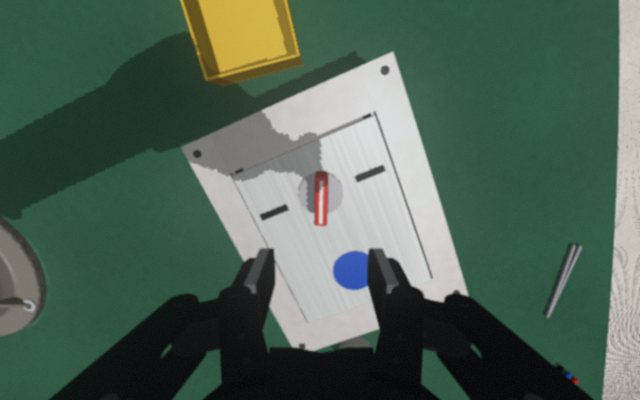

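The wrist view shows the red bar upright at (320,199), parallel to the jaws and on their centre line. The blue spot is at (352,270), within 3 mm of the top-camera fix. I'll descend and grip.

Request:
jog_arm:
  motion:
    - {"gripper":40,"tx":0,"ty":30,"tz":0,"ax":0,"ay":0,"az":0}
    - {"gripper":40,"tx":0,"ty":30,"tz":0,"ax":0,"ay":0,"az":0}
    - {"gripper":40,"tx":0,"ty":25,"tz":0,"ax":0,"ay":0,"az":0}
    - {"gripper":40,"tx":0,"ty":16,"tz":0,"ax":0,"ay":0,"az":0}
    - {"gripper":40,"tx":0,"ty":12,"tz":0,"ax":0,"ay":0,"az":0}
    - {"gripper":40,"tx":0,"ty":10,"tz":0,"ax":0,"ay":0,"az":0}
    - {"gripper":40,"tx":0,"ty":8,"tz":0,"ax":0,"ay":0,"az":0}
    - {"gripper":40,"tx":0,"ty":0,"tz":0,"ax":0,"ay":0,"az":0}
    - {"gripper":40,"tx":0,"ty":0,"tz":0,"ax":0,"ay":0,"az":0}

```text
clock: 4.3
tcp_pos: [0.5557, -0.0006, 0.1147]
orientation: [-1.561, 0.204, -0.205]
contact_force: [0.0, 0.6, 0.1]
grip_width: 0.04
```

Request:
jog_arm:
  motion:
    - {"gripper":6,"tx":0,"ty":0,"tz":0,"ax":0,"ay":0,"az":0}
    - {"gripper":6,"tx":0,"ty":0,"tz":0,"ax":0,"ay":0,"az":0}
    - {"gripper":6,"tx":0,"ty":0,"tz":0,"ax":0,"ay":0,"az":0}
    - {"gripper":6,"tx":0,"ty":0,"tz":0,"ax":0,"ay":0,"az":0}
    - {"gripper":6,"tx":0,"ty":0,"tz":0,"ax":0,"ay":0,"az":0}
    - {"gripper":6,"tx":0,"ty":0,"tz":0,"ax":0,"ay":0,"az":0}
    - {"gripper":6,"tx":0,"ty":0,"tz":0,"ax":0,"ay":0,"az":0}
    - {"gripper":6,"tx":0,"ty":0,"tz":0,"ax":0,"ay":0,"az":0}
  newtons: 30

```text
clock: 5.1
tcp_pos: [0.5553, -0.0006, 0.1143]
orientation: [-1.561, 0.204, -0.204]
contact_force: [-2.3, -0.8, 3.3]
grip_width: 0.0114
```

```bash
python3 - <<'E'
from h import *
st()
im=vision.grab_frame("wrist");cv2.imwrite("pics/w3.png",im[:,:,::-1])
E
```

```text
t 5.1 tcp [ 0.5553 -0.0006  0.1143] jawyaw -14.9 down [-0.  0. -1.] F [-2.28 -0.75  3.27] M [ 0.062  0.469 -0.06 ] w 0.0114 q [ 0.28  0.49 -0.5   1.93  0.33  0.8  -0.66]
```

View pics/w3.png

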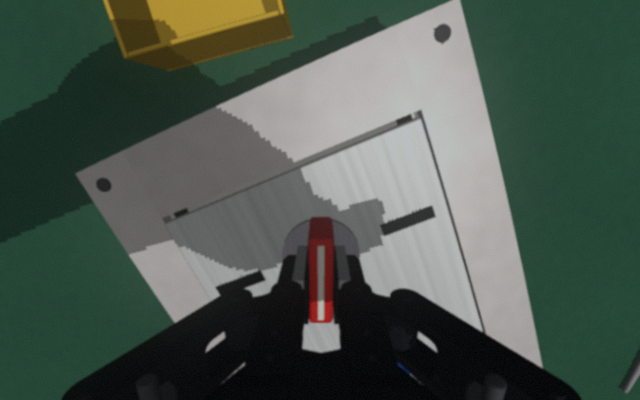

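The bar is gripped between the pads at (320,270), with a reading of 11.4 mm for the 12 mm bar. Now I'll turn it clockwise.

Request:
jog_arm:
  motion:
    - {"gripper":6,"tx":0,"ty":0,"tz":0,"ax":0,"ay":0.09,"az":0}
    - {"gripper":6,"tx":0,"ty":0,"tz":0,"ax":0,"ay":0.09,"az":0}
    - {"gripper":6,"tx":0,"ty":0,"tz":0,"ax":0,"ay":0.09,"az":0}
    - {"gripper":6,"tx":0,"ty":0,"tz":0,"ax":0,"ay":0.09,"az":0}
    - {"gripper":6,"tx":0,"ty":0,"tz":0,"ax":0,"ay":0.09,"az":0}
    - {"gripper":6,"tx":0,"ty":0,"tz":0,"ax":0,"ay":0.09,"az":0}
    - {"gripper":6,"tx":0,"ty":0,"tz":0,"ax":0,"ay":0.09,"az":0}
    - {"gripper":6,"tx":0,"ty":0,"tz":0,"ax":0,"ay":0.09,"az":0}
    - {"gripper":6,"tx":0,"ty":0,"tz":0,"ax":0,"ay":0.09,"az":0}
    - {"gripper":6,"tx":0,"ty":0,"tz":0,"ax":0,"ay":0.09,"az":0}
    - {"gripper":6,"tx":0,"ty":0,"tz":0,"ax":0,"ay":0.09,"az":0}
    - {"gripper":6,"tx":0,"ty":0,"tz":0,"ax":0,"ay":0.09,"az":0}

```text
clock: 6.35
tcp_pos: [0.5548, -0.0002, 0.1141]
orientation: [-1.309, 1.041, -1.039]
contact_force: [-4.2, 0.7, 3.8]
grip_width: 0.0116
```

```bash
python3 - <<'E'
from h import *
st()
E
```

```text
t 6.35 tcp [ 5.548e-01 -2.000e-04  1.141e-01] jawyaw -76.94 down [-0.001  0.    -1.   ] F [-4.18  0.65  3.81] M [0.271 0.755 0.035] w 0.0116 q [ 0.09  0.46 -0.25  1.94  0.16  0.76 -1.6 ]
```

Request:
jog_arm:
  motion:
    - {"gripper":6,"tx":0,"ty":0,"tz":0,"ax":0,"ay":0.04,"az":0}
    - {"gripper":6,"tx":0,"ty":0,"tz":0,"ax":0,"ay":0.04,"az":0}
    - {"gripper":6,"tx":0,"ty":0,"tz":0,"ax":0,"ay":0,"az":0}

```text
clock: 6.65
tcp_pos: [0.5548, -0.0001, 0.1141]
orientation: [-1.278, 1.098, -1.096]
contact_force: [-3.7, 2.6, 4.1]
grip_width: 0.0115
```

```bash
python3 - <<'E'
from h import *
st()
E
```

```text
t 6.65 tcp [ 5.548e-01 -1.000e-04  1.141e-01] jawyaw -81.34 down [-0.001  0.    -1.   ] F [-3.75  2.55  4.11] M [ 0.329  0.847 -0.069] w 0.0115 q [ 0.07  0.46 -0.23  1.94  0.15  0.76 -1.66]
```

Request:
jog_arm:
  motion:
    - {"gripper":6,"tx":0,"ty":0,"tz":0,"ax":0,"ay":0.02,"az":0}
    - {"gripper":6,"tx":0,"ty":0,"tz":0,"ax":0,"ay":0.02,"az":0}
    - {"gripper":6,"tx":0,"ty":0,"tz":0,"ax":0,"ay":0,"az":0}

```text
clock: 6.95
tcp_pos: [0.5548, -0.0001, 0.1141]
orientation: [-1.261, 1.127, -1.125]
contact_force: [-5.1, 1.9, 3.7]
grip_width: 0.0113
```

```bash
python3 - <<'E'
from h import *
st()
E
```

```text
t 6.95 tcp [ 5.548e-01 -1.000e-04  1.141e-01] jawyaw -83.56 down [-0.001  0.    -1.   ] F [-5.11  1.91  3.71] M [0.454 0.986 0.565] w 0.0113 q [ 0.06  0.45 -0.22  1.94  0.14  0.76 -1.7 ]
```

Request:
jog_arm:
  motion:
    - {"gripper":6,"tx":0,"ty":0,"tz":0,"ax":0,"ay":0.02,"az":0}
    - {"gripper":6,"tx":0,"ty":0,"tz":0,"ax":0,"ay":0,"az":0}
    - {"gripper":6,"tx":0,"ty":0,"tz":0,"ax":0,"ay":0,"az":0}

```text
clock: 7.25
tcp_pos: [0.5548, -0.0001, 0.1141]
orientation: [-1.253, 1.141, -1.139]
contact_force: [-5.1, 1.6, 3.9]
grip_width: 0.0118
```

```bash
python3 - <<'E'
from h import *
st()
E
```

```text
t 7.25 tcp [ 5.548e-01 -1.000e-04  1.141e-01] jawyaw -84.62 down [-0.001 -0.    -1.   ] F [-5.11  1.64  3.92] M [0.428 1.033 0.867] w 0.0118 q [ 0.06  0.45 -0.22  1.94  0.14  0.76 -1.71]
```

The moment is rising steeply, 0.07 to 0.57 to 0.87 N m for about 1° per step, so the fastener is on its stop. I'll release, rise and check.

Request:
jog_arm:
  motion:
    - {"gripper":40,"tx":0,"ty":0,"tz":0,"ax":0,"ay":0,"az":0}
    - {"gripper":40,"tx":0,"ty":0,"tz":0,"ax":0,"ay":0,"az":0}
    - {"gripper":40,"tx":0,"ty":0,"tz":0,"ax":0,"ay":0,"az":0}
    - {"gripper":40,"tx":0,"ty":0,"tz":0,"ax":0,"ay":0,"az":0}
    - {"gripper":40,"tx":0,"ty":-20,"tz":0,"ax":0,"ay":0,"az":0}
    - {"gripper":40,"tx":0,"ty":-30,"tz":0,"ax":0,"ay":0,"az":0}
    - {"gripper":40,"tx":0,"ty":-30,"tz":0,"ax":0,"ay":0,"az":0}
    - {"gripper":40,"tx":0,"ty":0,"tz":0,"ax":0,"ay":0,"az":0}
    - {"gripper":40,"tx":0,"ty":0,"tz":0,"ax":0,"ay":0,"az":0}

```text
clock: 8.15
tcp_pos: [0.5558, -0.0008, 0.1949]
orientation: [-1.249, 1.141, -1.143]
contact_force: [-0.0, -0.4, -1.4]
grip_width: 0.0399
```

```bash
python3 - <<'E'
from h import *
to([.5674,-.0955,.15])
im=vision.grab_frame("wrist");cv2.imwrite("pics/w4.png",im[:,:,::-1])
E
```

```text
t 8.15 tcp [ 0.5558 -0.0008  0.1949] jawyaw -84.82 down [ 0.002 -0.    -1.   ] F [-0.02 -0.37 -1.4 ] M [-0.06   0.043  0.008] w 0.0399 q [ 0.08  0.35 -0.23  1.88  0.1   0.92 -1.68]
tool shift mm [95.3 44.9  2.9]
```

View pics/w4.png

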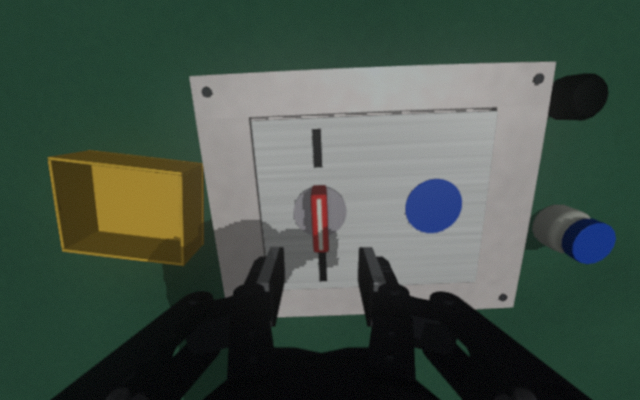

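The wrist view shows the bar at (320,218), in line with the marks at (317,147) and (323,267). I'll measure the angle.

```bash
python3 - <<'E'
from h import *
c=vision.get_calibration("wrist");im=cv2.imread("pics/w4.png")[:,:,::-1]
h=cv2.cvtColor(im,cv2.COLOR_RGB2HSV)
m=masks(im)
w=np.zeros(im.shape[:2],bool);w[190:246,314:327]=1
w&=(h[...,1]<90)&(h[...,2]>150)
# keep only slot: white with red on both sides
red=m['red'];sl=np.array([(x,y) for y,x in np.argwhere(w) if red[y,x-7:x].any() and red[y,x+1:x+8].any()])
r=np.zeros_like(red);r[120:285,300:340]=1
bl=[b for b in blobs(m['black']&r,30)]
for b in bl: print(b[:2],onz(c,b[0],.093).round(4))
P=[onz(c,b[0],.093) for b in bl[:2]];d=P[0]-P[1];print('marks',np.degrees(np.arctan2(d[1],d[0])),np.linalg.norm(d))
print(len(sl),sl.min(0),sl.max(0))
l=cv2.fitLine(sl.astype(np.float32),2,0,.01,.01).ravel();p=onz(c,l[2:]-l[:2]*12,.125);q=onz(c,l[2:]+l[:2]*12,.125);d=p-q;d*=np.sign(d[0]);print('slot',np.degrees(np.arctan2(d[1],d[0])),(p+q)/2)
E
```

```text
([316.79, 147.81], 281) [0.6059 0.0072 0.093 ]
([308.12, 225.28], 60) [0.5408 0.009  0.093 ]
([322.55, 264.98], 228) [ 0.5043 -0.0067  0.093 ]
marks -1.5197367165009348 0.06515255685379595
137 [317 199] [321 230]
slot 6.859607628119467 [0.5628377  0.00142512 0.125     ]
```

The slot lies at 6.9° and the marks at 7.8°, so they agree within about 1°, which is my measuring error. Next I'll close the fingers and go over the blue spot.

Request:
jog_arm:
  motion:
    - {"gripper":0,"tx":20,"ty":0,"tz":0.6,"ax":0,"ay":0,"az":0}
    - {"gripper":0,"tx":25,"ty":0,"tz":0.8,"ax":0,"ay":0,"az":0}
    - {"gripper":0,"tx":25,"ty":0,"tz":0.8,"ax":0,"ay":0,"az":0}
    - {"gripper":0,"tx":25,"ty":0,"tz":0.7,"ax":0,"ay":0,"az":0}
    - {"gripper":0,"tx":0,"ty":25,"tz":0,"ax":0,"ay":0,"az":0}
    - {"gripper":0,"tx":0,"ty":25,"tz":0,"ax":0,"ay":0,"az":0}
    - {"gripper":0,"tx":0,"ty":20,"tz":0,"ax":0,"ay":0,"az":0}
    - {"gripper":0,"tx":0,"ty":10,"tz":0,"ax":0,"ay":0,"az":0}
    - {"gripper":0,"tx":0,"ty":0,"tz":0,"ax":0,"ay":0,"az":0}
    - {"gripper":0,"tx":0,"ty":0,"tz":0,"ax":0,"ay":0,"az":0}

```text
clock: 9.2
tcp_pos: [0.567, -0.0949, 0.1144]
orientation: [-1.251, 1.142, -1.142]
contact_force: [0.0, -0.5, 0.7]
grip_width: -0.0004
```

```bash
python3 - <<'E'
from h import *
to([.5674,-.0955,.107])
im=vision.grab_frame("wrist");cv2.imwrite("pics/w5.png",im[:,:,::-1])
E
```

```text
t 9.2 tcp [ 0.567  -0.0949  0.1144] jawyaw -84.79 down [-0. -0. -1.] F [ 0.03 -0.54  0.71] M [ 0.037  0.025 -0.036] w -0.0004 q [ 0.2   0.48 -0.18  1.9   0.12  0.77 -1.53]
tool shift mm [0.6 7.4 0.3]
```

View pics/w5.png

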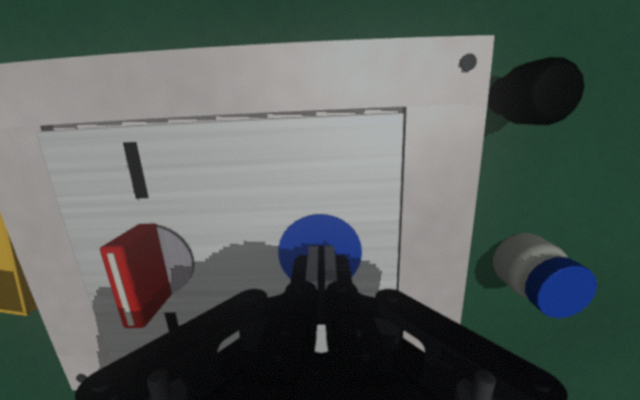

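The closed fingertips are over the blue spot at (320,255), and the fastener is clear at left. Pressing in small steps.

Request:
jog_arm:
  motion:
    - {"gripper":0,"tx":0,"ty":3,"tz":0,"ax":0,"ay":0,"az":0}
    - {"gripper":0,"tx":0,"ty":3,"tz":0,"ax":0,"ay":0,"az":0}
    - {"gripper":0,"tx":0,"ty":3,"tz":0,"ax":0,"ay":0,"az":0}
    - {"gripper":0,"tx":0,"ty":0,"tz":0,"ax":0,"ay":0,"az":0}
    - {"gripper":0,"tx":0,"ty":0,"tz":0,"ax":0,"ay":0,"az":0}

```text
clock: 9.75
tcp_pos: [0.5672, -0.095, 0.1057]
orientation: [-1.25, 1.141, -1.143]
contact_force: [0.9, 0.7, 4.2]
grip_width: 0.0004
```

Request:
jog_arm:
  motion:
    - {"gripper":0,"tx":0,"ty":2,"tz":0,"ax":0,"ay":0,"az":0}
    - {"gripper":0,"tx":0,"ty":2,"tz":0,"ax":0,"ay":0,"az":0}
    - {"gripper":0,"tx":0,"ty":0,"tz":0,"ax":0,"ay":0,"az":0}
    - {"gripper":0,"tx":0,"ty":0,"tz":0,"ax":0,"ay":0,"az":0}

```text
clock: 10.15
tcp_pos: [0.5673, -0.095, 0.1018]
orientation: [-1.25, 1.141, -1.143]
contact_force: [-1.2, 0.5, 6.7]
grip_width: 0.0002
```

Request:
jog_arm:
  motion:
    - {"gripper":0,"tx":0,"ty":1,"tz":0,"ax":0,"ay":0,"az":0}
    - {"gripper":0,"tx":0,"ty":1,"tz":0,"ax":0,"ay":0,"az":0}
    - {"gripper":0,"tx":0,"ty":0,"tz":0,"ax":0,"ay":0,"az":0}
    - {"gripper":0,"tx":0,"ty":0,"tz":0,"ax":0,"ay":0,"az":0}

```text
clock: 10.55
tcp_pos: [0.5673, -0.095, 0.1001]
orientation: [-1.25, 1.141, -1.143]
contact_force: [-1.5, 0.6, 9.0]
grip_width: 0.0002
```

Request:
jog_arm:
  motion:
    - {"gripper":0,"tx":0,"ty":1,"tz":0,"ax":0,"ay":0,"az":0}
    - {"gripper":0,"tx":0,"ty":0,"tz":0,"ax":0,"ay":0,"az":0}
    - {"gripper":0,"tx":0,"ty":0,"tz":0,"ax":0,"ay":0,"az":0}

```text
clock: 10.85
tcp_pos: [0.5673, -0.095, 0.1001]
orientation: [-1.25, 1.141, -1.143]
contact_force: [-4.8, 0.3, 17.3]
grip_width: 0.0
```

Request:
jog_arm:
  motion:
    - {"gripper":0,"tx":0,"ty":0.5,"tz":0,"ax":0,"ay":0,"az":0}
    - {"gripper":0,"tx":0,"ty":0,"tz":0,"ax":0,"ay":0,"az":0}
    - {"gripper":0,"tx":0,"ty":0,"tz":0,"ax":0,"ay":0,"az":0}

```text
clock: 11.15
tcp_pos: [0.5673, -0.095, 0.1]
orientation: [-1.25, 1.141, -1.143]
contact_force: [-6.3, 0.6, 21.4]
grip_width: -0.0002
```

The cover is on its hard stop: tip height is 0.086, it does not move further, and the force is 21 N. A last look before handing in.

```bash
python3 - <<'E'
from h import *
a=vision.grab_frame("scene");b=vision.grab_frame("wrist");t=vision.grab_frame("top");st()
A=cv2.resize(a[130:260,170:400],(690,390),interpolation=cv2.INTER_CUBIC);cv2.imwrite("pics/s6.png",A[:,:,::-1])
cv2.imwrite("pics/w6.png",b[:,:,::-1]);cv2.imwrite("pics/t6.png",cv2.resize(t[140:270,230:470],(720,390))[:,:,::-1])
E
```

```text
t 11.3 tcp [ 0.5673 -0.095   0.1   ] jawyaw -84.81 down [ 0.001 -0.001 -1.   ] F [-6.59  0.82 20.73] M [ 0.107  1.474 -0.002] w 0.0004 q [ 0.2   0.5  -0.18  1.91  0.13  0.74 -1.53]
```

View pics/s6.png

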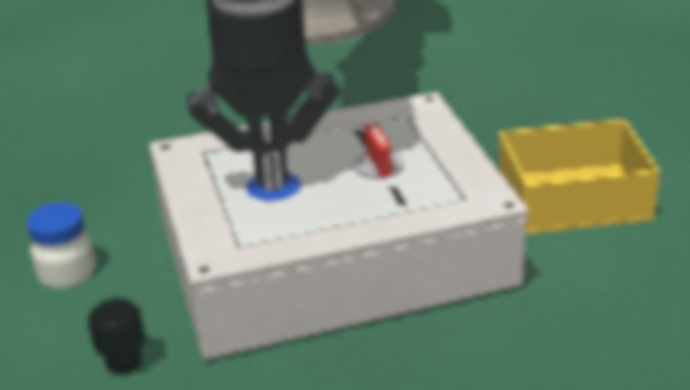

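View pics/w6.png

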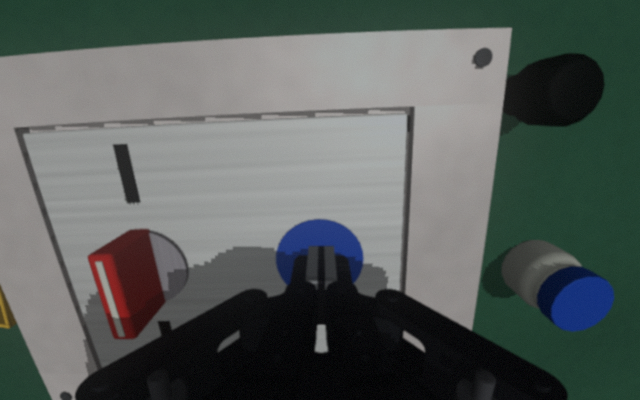

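View pics/t6.png

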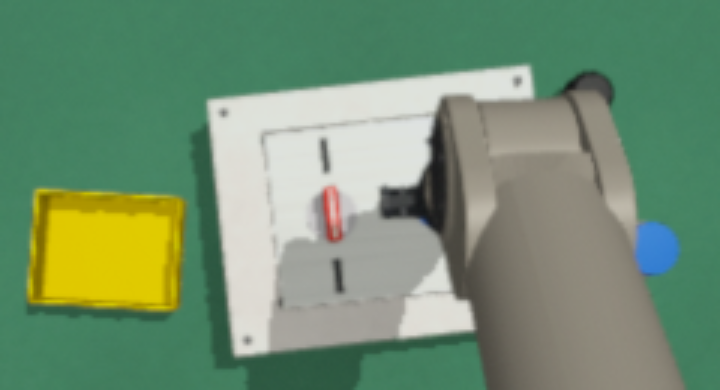

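The scene view shows the fingers on the blue spot at (272,185) and the cover flush with the frame. The top view shows the red bar at (333,213), in line with the marks at (325,155) and (338,276). The bin, eyepiece and jar are standing where they were.

```bash
python3 -c "
from bench import ticket;print(ticket.hand_in())"
```

```text
the job is handed in; nothing more can be done
None
```

I turned the fastener to its stop, then pressed the cover home. I handed the job in at about 11.3 s, with the fingers still holding the cover down at about 21 N.

- **Fastener:** I gripped the bar and turned it about 68° clockwise. The moment then rose steeply, to 0.87 N m against about 0.06 N m of friction, so it was on the stop. After release, the slot line measured 6.9° against 7.8° for the black marks; I take that 0.9° gap as measuring error.
- **Cover:** I pressed the blue spot with closed fingers. The cover went down about 7 mm, past the 1–2 mm where the pin would block it. It stopped with the fingertips at 86 mm, and the force rose from 9 to 21 N without further movement.
- **Bystanders:** the bin, eyepiece and jar stand where they were in the last pictures. I judged that by eye and did not measure it.

**Failed calls and disagreements:** my first three move calls were refused for missing keys, and nothing moved. At the stop the jaws had turned about 2° past the expected angle, which I put down to give in the grip.

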